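# Hold a labeller's roller bracket against the sprung brake bar

### The job

The labeller's roller bracket needs screwing down and I need a third hand: first push the grey dust cap fully home into the top of the bracket's tower, then set the bracket down flat on the blue bed and press it, long side square and centred, against the sprung bar, until the bar is pushed about half-way into its travel (9 of 18 mm, about 7 N). Finish while still holding it there with that steady push, do not let go; leave the bottle, the cardboard core and the screwdriver where they are.

Things in the scene. Friction and masses are not known exactly. Their poses are not given: they have to be found in the camera images.
- bracket_mid (a point): Centre of the square tower of the loose white plastic roller bracket, 42 mm above the bracket's underside. z up. The foot is 60 (x) x 90 (y) x 18 mm high; on its middle stands the tower, 30 x 30 mm in plan, from 18 to 65 mm above the underside, flat sides along x and y; foot and tower are the same turned half round. Mass 0.2 to 0.42 kg. It starts upright on the bench.
- bracket: The same bracket, its origin at the centre of its underside, same axes.
- cap_top (a point): Centre of the top face of the grey plastic dust cap (round, 24 mm across, head 6 mm thick) that sticks out of the tower's top on the bracket's axis; it only slides along the bracket's z. Fully home its top lies 71 mm above the bracket's underside; it starts 8 to 12 mm higher.
- cap_part (a joint): How far the dust cap has been pressed in, m: 0 highest, 0.012 fully home (head resting on the tower). Snug fit: takes about 5 N to move and stays where it is left.
- fixture: The blue steel fixture screwed to the bench: a flat bed 170 (x) x 150 (y) x 10 mm thick, origin at the centre of its underside on the bench, x pointing from the open end to the sprung bar. At the +x end a fixed blue housing, x 64 to 88 mm, 130 mm wide, up to 36 mm above the bench. Four flush screw heads at the bed's corners.
- bed_mid (a point): Centre of the bed's top surface, 10 mm above the fixture's origin, same axes; the bracket rests on this surface.
- bar_face (a point): The sprung aluminium bar across the bed in front of the housing; this point (axes as the fixture's) is the middle of its front face, the -x face which the bracket is pressed against; it moves with the bar. The bar is 110 mm long (y), 12 mm thick (x) and 22 mm high, 12 to 34 mm above the bench. At rest the face lies at x = 30 mm of the fixture.
- bar (a joint): How far the bar is pushed in toward the housing, m: 0 at rest, 0.018 at its stop. Spring 0.8 N per mm from zero, so half-way (0.009) is 7.2 N.
- juice_pt (a point): Bystander: full juice bottle, 68 mm across, 220 mm tall, upright on the bench; centre of its underside.
- core_pt (a point): Bystander: empty cardboard core, 84 mm across, 60 mm tall, standing on the bench; centre of its underside.
- driver_pt (a point): Bystander: screwdriver with a black handle lying on the bench beyond the work; a point in its middle.
Things that resemble listed ones, but are neither listed nor needed, are in the scene too. Leave any green look-alike of the bracket alone.

How it is judged:
By the outcome, as a careful person would: the job done as asked, in the order asked, and still so for the second after the job is handed in, while the arm keeps its last pose, push and grip.
It also fails if it takes over 51 s, if anything falls off the work surface, if the arm or the gripper's body presses on something with over 40 N, if the wrist force passes 120 N, or if a joint passes its speed limit or range.

### The arm

A 7-joint arm with a two-finger parallel gripper is mounted at the origin on the work surface. World frame = base frame: x ahead of the robot, y to its left, z up, the work surface at z = 0. Lengths are in m, angles in degrees, forces in N, time in s.
With the tool pointing down it reaches from about 0.425 to 0.875 m from the base axis. Payload 4.7 kg.
Tool frame: the origin (TCP) lies between the finger pads; the fingertips stand 17 mm ahead of it and the grasp point (between the pads) lies 2 mm behind it; z points along the fingers, y is the line along which they close (so a half turn about z gives the same grasp; the last joint's range is limited). The gripper opens to 87 mm and grips with 3 to 60 N. Pads are 19 mm wide; open, the fingers measure 117 mm over their backs; the gripper's body (75 mm by 190 mm) begins 51 mm behind the grasp point.
Start: joints at [-69.379, 18.392, -4.016, 83.108, 1.295, 78.541, -3.26], TCP at [0.22, 0.612, 0.24] pointing down, gripper open.
Joint ranges: [-163.93, 163.93], [-17.29, 119.83], [-79.2, 71.16], [3.27, 140.29], [-89.18, 269.18], [5.43, 117.66], [-154.24, 154.24]. Speed limits (degrees/s): [147.25, 147.25, 180, 180, 180, 180, 180].

### API

Orientations are given as [roll, pitch, yaw] about the fixed x, y, z axes, in that order (R = Rz(yaw) Ry(pitch) Rx(roll)).
In Python, from cell import env, cams gives the robot as it stands.
- The arm moves only by the shell command python3 -m pendant 'ROWS' [FORCE]. ROWS is JSON, a list of rows, each an object of numbers: "tx", "ty", "tz": the shift along the tool's x, y, z each as a share of 0.05 m, from -1 to 1; "spin": the turn about the tool's z as a share of 4 degrees, from -1 to 1; "claw": the closure, from 0 (fully open) to 1 (shut). A call has 1 to 10 rows; each row shifts and turns the commanded pose from where the row before left it, along the tool's axes as they then stand; what a row does not reach is not made up. A row lasts 1/8 s, in which the tool goes at most 62.5 mm and 10.7 degrees, less where a joint would pass 70% of its speed; a pose out of reach is approached as far as the arm can. A call with a number of a shift or a turn outside -1 to 1 is refused whole. A call with a gripper value outside its range is refused whole. The fingers move at their own pace and stop on an object; FORCE is the grip in N (left out, the last holds). Time passes only in rows, so rows that do not move let the fingers close. It gives the time, the measured TCP pose, the force, the opening and the grip force at its end, in the units of the state.
- env.get_obs(): the state, without advancing time (a new reading comes with each control period).
- cams.read_camera(name): name is "scene" or "top" or "wrist"; returns the picture (384x512x3 uint8, red, green, blue); there is no depth.
- cams.camera_info(name): a dict with "fx", "fy", "cx", "cy" (pixels), "k1" (the pictures are not rectified: a ray, as slopes to the right and down, at radius r is drawn at 1 + k1 r^2 times it, then the intrinsics apply), "rvec" (rotation vector, rad) and "tvec" (3), from world to camera coordinates, as OpenCV has them. Camera axes: x right, y down, z forward; pixel columns grow to the right and rows downward; lengths in m; the calibration is good to about 2 mm. A picture is of the moment at which its call begins: read the wrist's pose just before it. camera_info takes no time and is no camera call; for the wrist camera it gives the pose at the moment of the call.
- env.sign_off(): hands the job in; it is judged then, once.
The state is a dict: "time_s": time; "qpos": joint angles; "joint_velocities": joint speeds; "effort": joint torques, N m; "tool_pos": TCP position; "tool_rot": TCP orientation; "force": force on the tool from outside, world axes, zero at the start; "wrist_torque": the same for the moment, N m; "grip_width": finger opening in m; "grasp_force": force on a finger pad.
Only numpy, scipy, OpenCV 4.12 (cv2) and the standard library are available. Lean on these libraries where they do the work, as an engineer would, in place of code of your own. Each camera call takes 0.05 s, during which the arm holds its last target. There are 200 camera calls.

## Working session

There is one attempt and no reset: what is moved stays moved. The work goes in short steps, Python scripts to look and compute and a shell command to move; the robot and the scene stay as the last step left them, time stands still between calls to the robot, and variables do not carry over. Pictures are saved under pics/ and viewed, at most 10 in all, crops included, and the job is handed in when it is done.

```bash
ls; mkdir -p pics; python3 - <<'E'
from cell import env,cams
import cv2
o=env.get_obs(); print(o)
for n in("scene","top"):
    print(n,cams.camera_info(n)); cv2.imwrite(f"pics/{n}0.png",cams.read_camera(n)[:,:,::-1])
E
```

```text
pics
{'time_s': 0.0, 'qpos': array([-69.38026658,  18.43948968,  -4.01369418,  83.17494779,
         1.29461912,  78.5398148 ,  -3.26206839]), 'joint_velocities': array([ 0.0437517 , -0.0231026 ,  0.05802881,  0.00125622,  0.07909854,
        0.06136609,  0.00790143]), 'effort': array([ 3.09953816e-05, -4.91286063e+01, -4.03533652e-01, -3.12527275e+01,
       -6.38065115e-02,  4.37069067e-02,  1.76980120e-04]), 'tool_pos': array([0.22019405, 0.61101859, 0.23845595]), 'tool_rot': array([-1.79890961e+02,  5.91679689e-03,  1.60186135e+02]), 'force': array([0.50853269, 0.1862112 , 1.10041498]), 'wrist_torque': array([-0.0327307 , -0.01698317,  0.00740098]), 'grasp_force': 0.0, 'grip_width': 0.08673199079896088}
scene {'fx': 384.0680645184946, 'fy': 384.0680645184946, 'cx': 255.628259583601, 'cy': 187.65323067395374, 'k1': -0.1328192865774196, 'rvec': array([ 2.31685658,  1.20768378, -0.35119203]), 'tvec': array([-0.3310144 , -0.36917446,  1.3516684 ])}
top {'fx': 364.43316926829704, 'fy': 364.43316926829704, 'cx': 258.46964392851737, 'cy': 185.81592561704736, 'k1': -0.06538033722628407, 'rvec': array([ 2.04714631, -2.14501681,  0.25023211]), 'tvec': array([0.02526683, 0.60788635, 0.89075848])}
```

View pics/scene0.png

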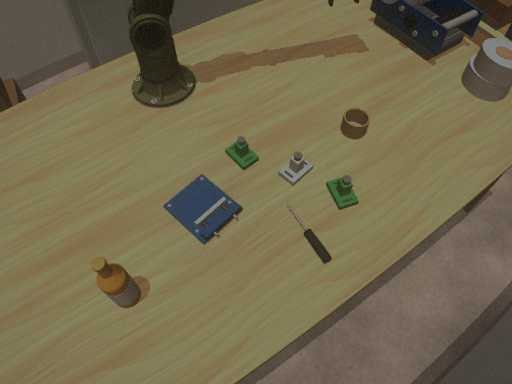

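View pics/top0.png

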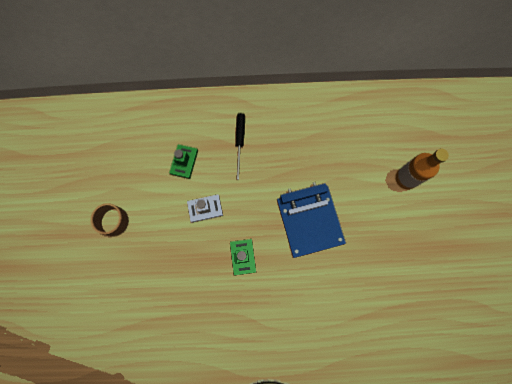

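The scene view shows the white bracket at (296,168), green look-alikes at (241,153) and (343,190), the blue fixture at (203,208), the core at (355,123), the driver at (312,240) and the bottle at (118,285). In the top view the bracket is at (204,207), the green ones at (183,160) and (243,257), the fixture at (311,220) and its bar at (309,207). The white one fits the description, so I'll measure it and confirm it in a crop.

```bash
cat > h.py <<'E'
import numpy as np, cv2
from cell import env,cams
def cam(i):
    K=np.array([[i['fx'],0,i['cx']],[0,i['fy'],i['cy']],[0,0,1]]); D=np.array([i['k1'],0,0,0,0.])
    return K,D,cv2.Rodrigues(np.array(i['rvec']))[0],np.array(i['tvec'])
def unproj(i,px,z):
    K,D,R,t=cam(i); n=cv2.undistortPoints(np.array(px,float).reshape(-1,1,2),K,D).reshape(-1,2)
    d=np.c_[n,np.ones(len(n))]@R; c=-R.T@t
    return c+d*((z-c[2])/d[:,2])[:,None]
def proj(i,P):
    K,D,R,t=cam(i); return cv2.projectPoints(np.array(P,float).reshape(-1,1,3),np.array(i['rvec']),t,K,D)[0].reshape(-1,2)
E
python3 - <<'E'
from h import *
im=cv2.imread("pics/top0.png"); i=cams.camera_info("top")
hsv=cv2.cvtColor(im,cv2.COLOR_BGR2HSV)
def blob(m):
    n,l,s,c=cv2.connectedComponentsWithStats(m.astype(np.uint8)); k=1+np.argmax(s[1:,4]); return (l==k).astype(np.uint8),s[k]
b=cv2.inRange(hsv,(100,90,30),(125,255,255)); m,s=blob(b); print("blue",s)
r=cv2.minAreaRect(cv2.findContours(m,0,1)[0][0]); pts=cv2.boxPoints(r);print(pts); W=unproj(i,pts,.010);print(W.round(3))
w=cv2.inRange(hsv,(0,0,120),(180,60,255)); w[:,:170]=0;w[:,240:]=0; w[:180]=0;w[240:]=0
m,s=blob(w);print("white",s)
r=cv2.minAreaRect(cv2.findContours(m,0,1)[0][0]); pts=cv2.boxPoints(r);print(pts);W=unproj(i,pts,.018);print(W.round(3),W.mean(0))
a=cv2.resize(im[170:250,160:260],None,fx=4,fy=4,interpolation=cv2.INTER_CUBIC);c=cv2.resize(im[175:265,265:355],(320,320),interpolation=cv2.INTER_CUBIC)
cv2.imwrite("pics/crop.png",np.hstack([a,c]))
E
```

```text
blue [ 278  184   67   74 3017]
[[275.95334 196.0828 ]
 [327.9719  181.56598]
 [345.1199  243.01303]
 [293.10135 257.52985]]
[[ 0.592 -0.051  0.01 ]
 [ 0.626 -0.201  0.01 ]
 [ 0.452 -0.232  0.01 ]
 [ 0.42  -0.088  0.01 ]]
white [187 194  36  28 516]
[[185.50589 200.77647]
 [217.90588 193.57646]
 [222.49411 214.22353]
 [190.09412 221.42354]]
[[0.588 0.201 0.018]
 [0.605 0.11  0.018]
 [0.546 0.099 0.018]
 [0.53  0.188 0.018]] [0.56719682 0.14964065 0.018     ]
```

View pics/crop.png

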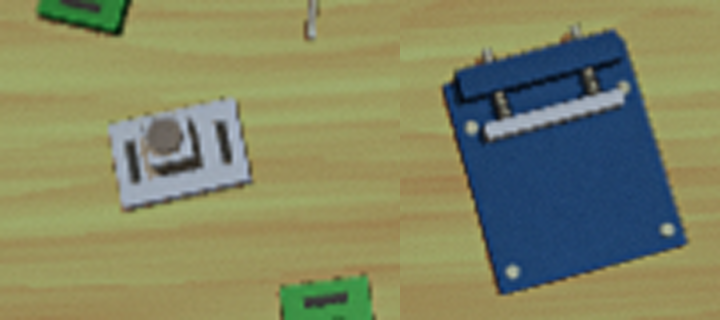

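Confirmed: the white bracket has a grey cap, is at about (0.567, 0.150) and is yawed about 11°. The fixture is also yawed about 11°. I'll move over the bracket.

```bash
python3 -m pendant '[{"tx":-0.7,"ty":-0.46},{"tx":-0.7,"ty":-0.46},{"tx":-0.7,"ty":-0.46},{"tx":-0.7,"ty":-0.46},{"tx":-0.7,"ty":-0.46},{"tx":-0.7,"ty":-0.46},{"tx":-0.7,"ty":-0.46},{"tx":-0.7,"ty":-0.46},{"tx":-0.7,"ty":-0.46},{"tx":-0.7,"ty":-0.46}]'
python3 -m pendant '[{"tx":-0.7,"ty":-0.46},{"tx":-0.7,"ty":-0.46},{"spin":-1},{"spin":-1},{"spin":-1},{"spin":-1},{"spin":-1},{"spin":-1},{"spin":-1},{"spin":-0.7}]'
python3 - <<'E'
from h import *
i=cams.camera_info("wrist");o=env.get_obs();im=cams.read_camera("wrist");cv2.imwrite("pics/w1.png",im[:,:,::-1])
print(o['tool_pos'],o['tool_rot'],o['force'],i)
E
```

```text
[0.22019701 0.61107279 0.2385784 ] [-1.79902061e+02  6.08663196e-03  1.60191788e+02] [-0.75006477  0.06270705  0.08610799] {'fx': 318.02001951903895, 'fy': 318.02001951903895, 'cx': 252.11072557590953, 'cy': 192.52867851706895, 'k1': -0.004020456601363085, 'rvec': array([-2.36304166, -1.66231506, -0.24590339]), 'tvec': array([-0.64906795, -0.03473742,  0.39120812])}invalid input at $[0]: expected keys tx, ty, tz, spin, claw
invalid input at $[0]: expected keys tx, ty, tz, spin, claw
```

View pics/w1.png

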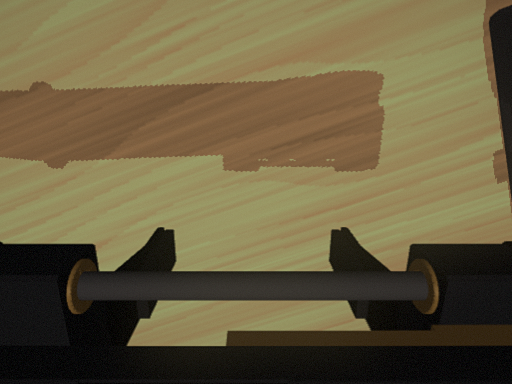

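The rows were refused because every key is required, so the arm hasn't moved. The wrist picture shows only bench, with the fingertips at (168,232) and (335,232).

```bash
python3 -m pendant '[{"tx":-0.7,"ty":-0.46,"tz":0,"spin":0,"claw":0},{"tx":-0.7,"ty":-0.46,"tz":0,"spin":0,"claw":0},{"tx":-0.7,"ty":-0.46,"tz":0,"spin":0,"claw":0},{"tx":-0.7,"ty":-0.46,"tz":0,"spin":0,"claw":0},{"tx":-0.7,"ty":-0.46,"tz":0,"spin":0,"claw":0},{"tx":-0.7,"ty":-0.46,"tz":0,"spin":0,"claw":0},{"tx":-0.7,"ty":-0.46,"tz":0,"spin":0,"claw":0},{"tx":-0.7,"ty":-0.46,"tz":0,"spin":0,"claw":0},{"tx":-0.7,"ty":-0.46,"tz":0,"spin":0,"claw":0},{"tx":-0.7,"ty":-0.46,"tz":0,"spin":0,"claw":0}]'
python3 -m pendant '[{"tx":-0.7,"ty":-0.46,"tz":0,"spin":0,"claw":0},{"tx":-0.7,"ty":-0.46,"tz":0,"spin":0,"claw":0},{"tx":0,"ty":0,"tz":0,"spin":-1,"claw":0},{"tx":0,"ty":0,"tz":0,"spin":-1,"claw":0},{"tx":0,"ty":0,"tz":0,"spin":-1,"claw":0},{"tx":0,"ty":0,"tz":0,"spin":-1,"claw":0},{"tx":0,"ty":0,"tz":0,"spin":-1,"claw":0},{"tx":0,"ty":0,"tz":0,"spin":-1,"claw":0},{"tx":0,"ty":0,"tz":0,"spin":-1,"claw":0},{"tx":0,"ty":0,"tz":0,"spin":-0.7,"claw":0}]'
python3 - <<'E'
from h import *
i=cams.camera_info("wrist");o=env.get_obs();K,D,R,t=cam(i);print("cam at",-R.T@t,"fwd",R[2],"up",-R[1])
p=o['tool_pos']
for n,P in(("bracket",[.567,.15,.018]),("tcp",p)): print(n,proj(i,P))
print(p,o['tool_rot'],o['force'])
E
```

```text
time_s: 1.4
tool_pos: [0.4722, 0.2753, 0.2394]
tool_rot: [-180.0, -0.0, 160.2]
force: [0.8, -0.1, -0.2]
grip_width: 0.0866
grasp_force: 0.0
time_s: 2.65
tool_pos: [0.5217, 0.2094, 0.2392]
tool_rot: [-180.0, -0.0, -168.9]
force: [0.5, 0.4, 0.0]
grip_width: 0.087
grasp_force: 0.0
cam at [0.44194543 0.19397794 0.38434386] fwd [ 0.28523894  0.05700478 -0.95675974] up [-0.93877134 -0.18465721 -0.29087813]
bracket [[196.06356598 194.77916817]]
tcp [[251.40121717 262.07800957]]
[0.52172197 0.20944646 0.23923341] [-1.79993898e+02 -3.17426872e-02 -1.68908708e+02] [0.54127886 0.43835206 0.00349008]
```

```bash
python3 - <<'E'
from h import *
i=cams.camera_info("wrist");im=cams.read_camera("wrist")[:,:,::-1].copy();cv2.imwrite("pics/w2raw.png",im)
np.save("w2.npy",i,allow_pickle=True)
c,s=np.cos(np.radians(11.1)),np.sin(np.radians(11.1))
def box(x,y,hx,hy,z): return [[x+c*a*hx-s*b*hy,y+s*a*hx+c*b*hy,z] for a,b in((1,1),(1,-1),(-1,-1),(-1,1))]
for hx,hy,z in((.03,.045,.018),(.015,.015,.065)):
    cv2.polylines(im,[np.int32(proj(i,box(.567,.15,hx,hy,z)))],True,(0,0,255),1)
cv2.imwrite("pics/w2.png",cv2.resize(im[100:290,90:330],None,fx=3,fy=3))
E
```

```text
(no output)
```

View pics/w2.png

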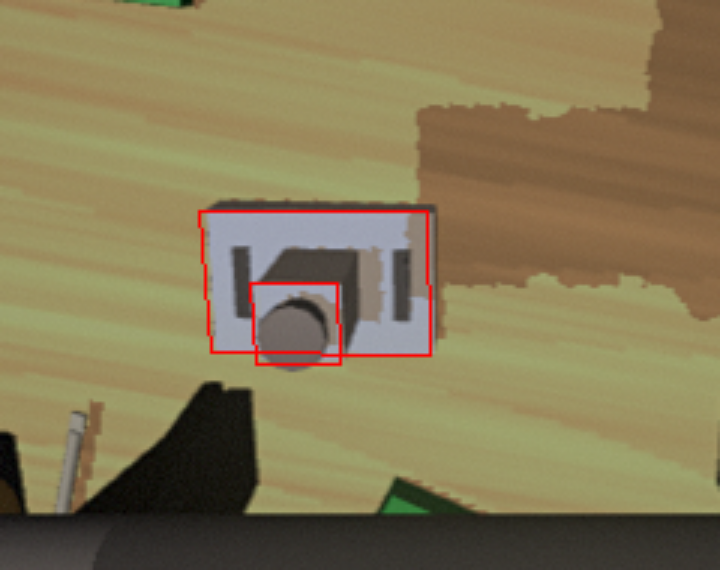

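The bracket's foot appears about 1.5 px to the right of my prediction, so I refine it to (0.566, 0.152), yaw 11.1°. The foot corners are at crop pixels (205,208), (436,206), (435,354) and (213,354), and the cap sits at (293,335). Next I close the fingers and go down over the cap.

```bash
python3 -m pendant '[{"tx":-0.325,"ty":-0.65,"tz":0,"spin":0,"claw":1},{"tx":-0.325,"ty":-0.65,"tz":0,"spin":0,"claw":1},{"tx":0,"ty":0,"tz":0.5,"spin":0,"claw":1},{"tx":0,"ty":0,"tz":0.5,"spin":0,"claw":1},{"tx":0,"ty":0,"tz":0.5,"spin":0,"claw":1},{"tx":0,"ty":0,"tz":0.5,"spin":0,"claw":1},{"tx":0,"ty":0,"tz":0.4,"spin":0,"claw":1},{"tx":0,"ty":0,"tz":0,"spin":0,"claw":1}]' 30
python3 - <<'E'
from h import *
i=cams.camera_info("wrist");o=env.get_obs();print(o['tool_pos'],o['force'],o['grip_width'])
im=cams.read_camera("wrist")[:,:,::-1].copy()
P=o['tool_pos']+[0,0,-.017]
cv2.circle(im,tuple(np.int32(proj(i,P)[0])),3,(0,0,255),1)
cv2.imwrite("pics/w3.png",cv2.resize(im[100:384,120:390],None,fx=2,fy=2))
E
```

```text
time_s: 3.7
tool_pos: [0.5648, 0.1515, 0.1177]
tool_rot: [-180.0, -0.2, -169.0]
force: [-1.2, 0.3, 0.0]
grip_width: 0.015
grasp_force: 0.0
[0.56476214 0.15153692 0.11772055] [-1.23774693  0.34176946  0.02381613] 0.014983344839299959
```

View pics/w3.png

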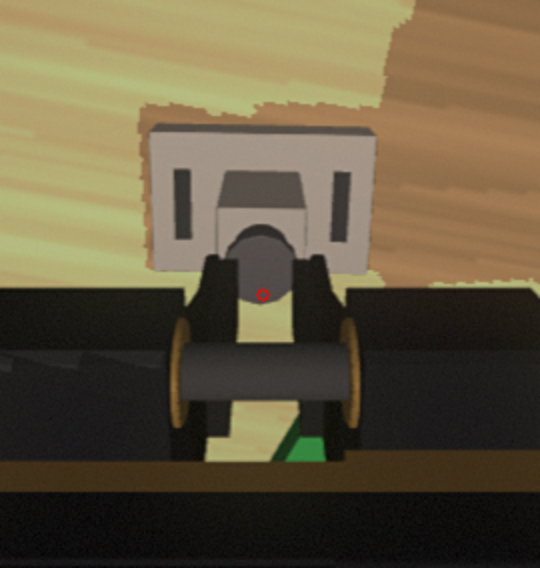

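The fingers are centred over the cap (crop column 262, cap at 260) and still closing. I'll press down gently.

```bash
python3 -m pendant '[{"tx":0,"ty":0,"tz":0,"spin":0,"claw":1},{"tx":0,"ty":0,"tz":0.08,"spin":0,"claw":1},{"tx":0,"ty":0,"tz":0.08,"spin":0,"claw":1},{"tx":0,"ty":0,"tz":0.08,"spin":0,"claw":1},{"tx":0,"ty":0,"tz":0.08,"spin":0,"claw":1},{"tx":0,"ty":0,"tz":0.08,"spin":0,"claw":1}]' 30
python3 -m pendant '[{"tx":0,"ty":0,"tz":0.06,"spin":0,"claw":1},{"tx":0,"ty":0,"tz":0.06,"spin":0,"claw":1},{"tx":0,"ty":0,"tz":0,"spin":0,"claw":1}]'
```

```text
time_s: 4.5
tool_pos: [0.5662, 0.1519, 0.0992]
tool_rot: [180.0, -0.0, -169.0]
force: [-0.5, 0.4, 0.6]
grip_width: -0.0001
grasp_force: 0.0
time_s: 4.88
tool_pos: [0.5662, 0.1519, 0.0936]
tool_rot: [180.0, -0.0, -169.0]
force: [-0.4, 0.4, 2.7]
grip_width: 0.0001
grasp_force: 1.3
```

```bash
python3 -m pendant '[{"tx":0,"ty":0,"tz":0.05,"spin":0,"claw":1},{"tx":0,"ty":0,"tz":0.05,"spin":0,"claw":1},{"tx":0,"ty":0,"tz":0,"spin":0,"claw":1}]'
python3 -m pendant '[{"tx":0,"ty":0,"tz":0.04,"spin":0,"claw":1},{"tx":0,"ty":0,"tz":0,"spin":0,"claw":1}]'
```

```text
time_s: 5.25
tool_pos: [0.5662, 0.1519, 0.0885]
tool_rot: [180.0, 0.0, -169.0]
force: [-2.9, -0.5, 3.1]
grip_width: 0.0007
grasp_force: 2.1
time_s: 5.5
tool_pos: [0.5663, 0.1519, 0.0883]
tool_rot: [180.0, 0.0, -169.0]
force: [-6.6, -1.9, 16.0]
grip_width: 0.0005
grasp_force: 7.4
```

The cap is home: tips at 0.0713 against 0.071, with 16 N resistance. Next I'll go up, open and come down around the tower.

```bash
python3 -m pendant '[{"tx":0,"ty":0,"tz":-0.25,"spin":0,"claw":0},{"tx":0,"ty":0,"tz":-0.3,"spin":0,"claw":0},{"tx":0,"ty":0,"tz":0,"spin":0,"claw":0},{"tx":0,"ty":0,"tz":0,"spin":0,"claw":0},{"tx":0,"ty":0,"tz":0,"spin":0,"claw":0},{"tx":0,"ty":0,"tz":0,"spin":0,"claw":0}]'
python3 - <<'E'
from h import *
i=cams.camera_info("wrist");o=env.get_obs();print(o['tool_pos'],o['force'],o['grip_width'])
im=cams.read_camera("wrist")[:,:,::-1].copy()
c,s=np.cos(np.radians(11.1)),np.sin(np.radians(11.1))
def box(x,y,hx,hy,z): return [[x+c*a*hx-s*b*hy,y+s*a*hx+c*b*hy,z] for a,b in((1,1),(1,-1),(-1,-1),(-1,1))]
for hx,hy,z in((.03,.045,.018),(.015,.015,.065)):
    cv2.polylines(im,[np.int32(proj(i,box(.566,.152,hx,hy,z))+.5)],True,(0,0,255),1)
cv2.imwrite("pics/w4.png",cv2.resize(im[100:300,150:370],None,fx=3,fy=3))
E
```

```text
time_s: 6.25
tool_pos: [0.566, 0.1518, 0.1136]
tool_rot: [-180.0, -0.0, -169.0]
force: [-0.2, -0.2, -0.9]
grip_width: 0.0526
grasp_force: 0.0
[0.56597098 0.15182312 0.11357239] [-0.22488434 -0.19728921 -0.87733356] 0.05263196431510485
```

View pics/w4.png

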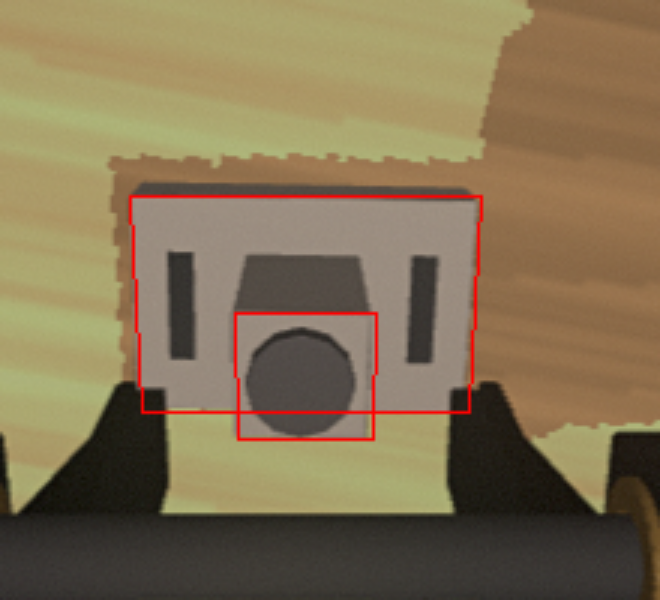

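The cap is seated in the tower, at crop (300,383), and the foot matches my prediction within 1 mm. I'll descend and grip at 40 N.

```bash
python3 -m pendant '[{"tx":0,"ty":0,"tz":0.35,"spin":0,"claw":0},{"tx":0,"ty":0,"tz":0.35,"spin":0,"claw":0},{"tx":0,"ty":0,"tz":0.35,"spin":0,"claw":0},{"tx":0,"ty":0,"tz":0.3,"spin":0,"claw":0},{"tx":0,"ty":0,"tz":0,"spin":0,"claw":1},{"tx":0,"ty":0,"tz":0,"spin":0,"claw":1},{"tx":0,"ty":0,"tz":0,"spin":0,"claw":1},{"tx":0,"ty":0,"tz":0,"spin":0,"claw":1},{"tx":0,"ty":0,"tz":0,"spin":0,"claw":1},{"tx":0,"ty":0,"tz":0,"spin":0,"claw":1}]' 50
python3 -m pendant '[{"tx":0,"ty":0,"tz":0,"spin":0,"claw":1},{"tx":0,"ty":0,"tz":0,"spin":0,"claw":1},{"tx":0,"ty":0,"tz":0,"spin":0,"claw":1}]'
```

```text
time_s: 7.55
tool_pos: [0.5663, 0.152, 0.0467]
tool_rot: [180.0, 0.0, -169.0]
force: [0.2, -1.2, -0.2]
grip_width: 0.0346
grasp_force: 0.0
time_s: 7.92
tool_pos: [0.5665, 0.1514, 0.0467]
tool_rot: [-180.0, 0.0, -169.0]
force: [0.9, -1.7, 1.5]
grip_width: 0.0293
grasp_force: 49.9
```

Gripped at a width of 29.3 mm. I'll lift and go to a viewpoint beside the fixture to measure it with the wrist camera.

```bash
python3 -m pendant '[{"tx":0,"ty":0,"tz":-0.4,"spin":0,"claw":1},{"tx":0,"ty":0,"tz":-0.7,"spin":0,"claw":1},{"tx":0,"ty":0,"tz":-0.7,"spin":0,"claw":1},{"tx":0.4,"ty":-0.6,"tz":-0.3,"spin":0,"claw":1},{"tx":0.4,"ty":-0.6,"tz":-0.3,"spin":0,"claw":1},{"tx":0.4,"ty":-0.6,"tz":-0.3,"spin":0,"claw":1},{"tx":0.4,"ty":-0.6,"tz":-0.3,"spin":0,"claw":1},{"tx":0.4,"ty":-0.6,"tz":-0.3,"spin":0,"claw":1},{"tx":0.4,"ty":-0.6,"tz":-0.3,"spin":0,"claw":1},{"tx":0,"ty":0,"tz":0,"spin":0,"claw":1}]'
python3 - <<'E'
from h import *
i=cams.camera_info("wrist");o=env.get_obs();print(o['tool_pos'],o['force'],o['grip_width'],o['grasp_force'])
im=cams.read_camera("wrist")[:,:,::-1].copy();cv2.imwrite("pics/w5raw.png",im);np.save("w5.npy",i,allow_pickle=True)
c,s=np.cos(np.radians(11.1)),np.sin(np.radians(11.1))
def F(x,y,z): return [.520+c*x-s*y,-.143+s*x+c*y,z]
a=.085;b=.075
cv2.polylines(im,[np.int32(proj(i,[F(a,b,.01),F(a,-b,.01),F(-a,-b,.01),F(-a,b,.01)])+.5)],True,(0,0,255),1)
cv2.polylines(im,[np.int32(proj(i,[F(.03,.055,.034),F(.03,-.055,.034)])+.5)],True,(0,255,0),1)
cv2.imwrite("pics/w5.png",cv2.resize(im[30:300,40:370],None,fx=2,fy=2))
E
```

```text
time_s: 9.18
tool_pos: [0.4822, -0.0508, 0.2286]
tool_rot: [180.0, 0.2, -169.3]
force: [-0.4, 0.3, -4.0]
grip_width: 0.0295
grasp_force: 49.9
[ 0.4821614  -0.05076609  0.22858236] [-0.36747494  0.26577207 -3.95800374] 0.029469102342690692 49.93616013787687
```

View pics/w5.png

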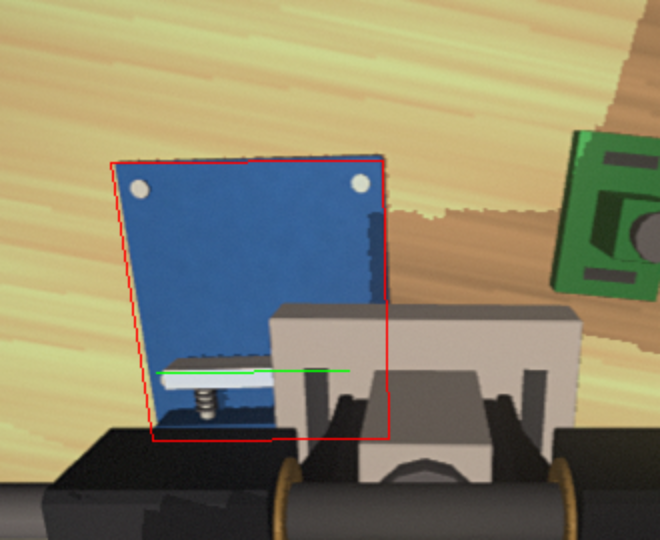

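The fixture prediction matches within a few pixels: bed corners at crop (117,163) and (385,158), bar's front-top edge at about (165,374) to (270,369). I'll fit its pose properly.

```bash
python3 - <<'E'
from h import *
from scipy.optimize import least_squares
i=np.load("w5.npy",allow_pickle=True).item(); im=cv2.imread("pics/w5raw.png")
d=im[:,:,0].astype(float)-im[:,:,2]   # blue minus red
def cross(a): # first subpixel crossing of half level along profile
    h=(np.median(a[:6])+np.median(a[-6:]))/2
    for k in range(len(a)-1):
        if (a[k]-h)*(a[k+1]-h)<=0: return k+(h-a[k])/(a[k+1]-a[k]+1e-9)
P=[[],[],[],[]]
for x in range(110,225,5): P[0].append((x,98+cross(d[98:124,x])))      # -x edge
for y in range(125,225,5):
    x0=int(40+(117+(y*2-60-164)*(158-117)/264)/2)-12; P[1].append((x0+cross(d[y,x0:x0+24]),y)) # -y edge
for y in range(115,134,3): P[2].append((220+cross(d[y,220:245]),y))     # +y edge
g=cv2.cvtColor(im,cv2.COLOR_BGR2GRAY).astype(float)
for x in range(126,172,4): P[3].append((x,209+np.argmax(np.diff(g[209:222,x]))+.5)) # bar front/top edge
for p in P: print(np.round([p[0],p[-1]],1).tolist())
def fr(p,q): 
    c,s=np.cos(p[2]),np.sin(p[2]); W=unproj(i,q,q_z)-[p[0],p[1],0]; return W[:,0]*c+W[:,1]*s,-W[:,0]*s+W[:,1]*c
def res(p,sep=False):
    global q_z; q_z=.01
    r=[fr(p,P[0])[0]+.085, fr(p,P[1])[1]+.075, fr(p,P[2])[1]-.075]
    q_z=.034; r.append(fr(p,P[3])[0]-.03)
    return r if sep else np.concatenate(r)
s=least_squares(res,[.52,-.143,.19],loss="soft_l1",f_scale=.001)
print(s.x,np.degrees(s.x[2]));[print(np.round(np.mean(r)*1e3,2),np.round(np.std(r)*1e3,2)) for r in res(s.x,True)]
o=env.get_obs();t=o['tool_pos'];yaw=np.radians(o['tool_rot'][2])
X=np.array([np.cos(yaw),np.sin(yaw)]);Y=np.array([np.sin(yaw),-np.cos(yaw)])
c,sn=np.cos(s.x[2]),np.sin(s.x[2]); 
for fx in(-.02,0): 
    dv=s.x[:2]+fx*np.array([c,sn])-t[:2]; print(fx,"tool dx,dy mm",dv@X*1e3,dv@Y*1e3)
E
```

```text
[[110.0, 109.6], [220.0, 106.9]]
[[98.6, 125.0], [114.3, 220.0]]
[[231.2, 115.0], [232.0, 133.0]]
[[126.0, 214.5], [170.0, 213.5]]
[ 0.51750997 -0.14035606  0.21482932] 12.308813170240924
0.1 0.23
0.21 0.3
-0.75 0.3
-0.22 0.33
-0.02 tool dx,dy mm 2.8392625452484697 -97.40442255215633
0 tool dx,dy mm -17.15411537064588 -96.8897969482184
```

The fixture is at (0.5175, -0.1404), yaw 12.3°, with residuals under 1 mm. I'll move to 25 mm short of contact, correct the yaw and descend.

```bash
python3 -m pendant '[{"tx":0.052,"ty":-0.65,"tz":0,"spin":-0.11,"claw":1},{"tx":0.052,"ty":-0.65,"tz":0,"spin":-0.11,"claw":1},{"tx":0.052,"ty":-0.65,"tz":0,"spin":-0.11,"claw":1},{"tx":0,"ty":0,"tz":0.65,"spin":0,"claw":1},{"tx":0,"ty":0,"tz":0.65,"spin":0,"claw":1},{"tx":0,"ty":0,"tz":0.65,"spin":0,"claw":1},{"tx":0,"ty":0,"tz":0.65,"spin":0,"claw":1},{"tx":0,"ty":0,"tz":0.5,"spin":0,"claw":1},{"tx":0,"ty":0,"tz":0,"spin":0,"claw":1},{"tx":0,"ty":0,"tz":0,"spin":0,"claw":1}]'
cat > st.py <<'E'
from h import *
o=env.get_obs();t=o['tool_pos'];a=.21483;c,s=np.cos(a),np.sin(a)
d=t[:2]-[.51751,-.14036];f=o['force']
print("fix x,y mm",(d@[c,s]*1e3).round(2),(d@[-s,c]*1e3).round(2),"z",(t[2]*1e3).round(2),"yawerr",o['tool_rot'][2]+180-np.degrees(a),"Fx,Fy,Fz",f[:2]@[c,s],f[:2]@[-s,c],f[2],"grip",o['grasp_force'],"T",o['wrist_torque'],o['tool_rot'],o['time_s'])
E
python3 st.py
```

```text
time_s: 10.48
tool_pos: [0.4953, -0.1441, 0.0724]
tool_rot: [-180.0, 0.1, -167.6]
force: [0.1, 1.0, -3.6]
grip_width: 0.0295
grasp_force: 49.9
fix x,y mm -22.5 1.04 z 72.37 yawerr 0.060342559726782596 Fx,Fy,Fz 0.27200642567115035 1.0088219565806311 -3.608953247315245 grip 49.93641103617847 T [ 0.01112103 -0.04566764 -0.05732856] [-1.79997127e+02  6.34415759e-02 -1.67630805e+02] 10.475
```

```bash
python3 -m pendant '[{"tx":0,"ty":-0.02,"tz":0.1,"spin":0,"claw":1},{"tx":0,"ty":0,"tz":0.1,"spin":0,"claw":1},{"tx":0,"ty":0,"tz":0.06,"spin":0,"claw":1},{"tx":0,"ty":0,"tz":0,"spin":0,"claw":1}]'; python3 st.py
python3 -m pendant '[{"tx":0,"ty":0,"tz":0.03,"spin":0,"claw":1},{"tx":0,"ty":0,"tz":0.02,"spin":0,"claw":1},{"tx":0,"ty":0,"tz":0,"spin":0,"claw":1}]'; python3 st.py
```

```text
time_s: 10.98
tool_pos: [0.4944, -0.1457, 0.0583]
tool_rot: [180.0, -0.0, -167.7]
force: [-0.1, -0.3, -3.7]
grip_width: 0.0295
grasp_force: 49.9
fix x,y mm -23.73 -0.32 z 58.32 yawerr -0.009035435222424226 Fx,Fy,Fz -0.19980076200705985 -0.235560533410211 -3.699507998417861 grip 49.936193553730845 T [ 0.07174954  0.05810176 -0.02011798] [ 1.79986214e+02 -2.58747025e-02 -1.67700183e+02] 10.975
time_s: 11.35
tool_pos: [0.4948, -0.1458, 0.0567]
tool_rot: [180.0, 0.0, -167.7]
force: [-1.8, 0.8, 3.8]
grip_width: 0.0296
grasp_force: 49.9
fix x,y mm -23.37 -0.44 z 56.65 yawerr -0.0011065317162977095 Fx,Fy,Fz -1.631288605931153 1.144184717398668 3.8310928451928303 grip 49.93938457220793 T [0.06567847 0.61268708 0.05573073] [ 1.79983789e+02  1.46263233e-02 -1.67692254e+02] 11.35
```

The bracket is on the bed, with z at 56.7 as expected and 7.5 N of support. Now I slide it toward the bar.

```bash
python3 -m pendant '[{"tx":-0.1,"ty":0,"tz":-0.008,"spin":0,"claw":1},{"tx":-0.1,"ty":0,"tz":0,"spin":0,"claw":1},{"tx":-0.1,"ty":0,"tz":0,"spin":0,"claw":1},{"tx":-0.06,"ty":0,"tz":0,"spin":0,"claw":1}]'; python3 st.py
python3 -m pendant '[{"tx":-0.06,"ty":0,"tz":0,"spin":0,"claw":1},{"tx":-0.06,"ty":0,"tz":0,"spin":0,"claw":1},{"tx":-0.06,"ty":0,"tz":0,"spin":0,"claw":1},{"tx":0,"ty":0,"tz":0,"spin":0,"claw":1}]'; python3 st.py
```

```text
time_s: 11.85
tool_pos: [0.5111, -0.1428, 0.0567]
tool_rot: [180.0, -0.2, -167.7]
force: [-8.9, -1.7, 9.1]
grip_width: 0.0301
grasp_force: 49.9
fix x,y mm -6.75 -1.05 z 56.73 yawerr -0.028285330315620527 Fx,Fy,Fz -9.080477620422135 0.223119686631563 9.074376843058278 grip 49.93948884308338 T [-0.33780803  1.93130591 -0.0106748 ] [ 1.79994457e+02 -1.64011684e-01 -1.67719433e+02] 11.85
time_s: 12.35
tool_pos: [0.5194, -0.1412, 0.0568]
tool_rot: [180.0, -0.2, -167.7]
force: [-8.8, -1.7, 7.9]
grip_width: 0.0293
grasp_force: 49.9
fix x,y mm 1.64 -1.25 z 56.75 yawerr -0.03960145216550792 Fx,Fy,Fz -8.992172526267513 0.1711650359192597 7.9486234655325045 grip 49.93645249865949 T [-0.41690871  1.87126854  0.03999442] [ 179.98845627   -0.2182328  -167.73074914] 12.35
```

```bash
python3 -m pendant '[{"tx":-0.04,"ty":0.012,"tz":-0.015,"spin":0,"claw":1},{"tx":-0.04,"ty":0.012,"tz":-0.005,"spin":0,"claw":1},{"tx":0,"ty":0,"tz":0,"spin":0,"claw":1}]'; python3 st.py
python3 - <<'E'
from h import *
for n in("wrist","top"):
    np.save(f"f_{n}.npy",cams.camera_info(n),allow_pickle=True); cv2.imwrite(f"pics/f_{n}.png",cams.read_camera(n)[:,:,::-1])
a=cv2.imread("pics/f_wrist.png")[90:300,110:390]; b=cv2.imread("pics/f_top.png")[165:270,260:360]
cv2.imwrite("pics/f1.png",np.hstack([cv2.resize(a,(400,300)),cv2.resize(b,(286,300))]))
E
```

```text
time_s: 12.72
tool_pos: [0.5233, -0.1396, 0.0568]
tool_rot: [-179.9, -0.2, -167.7]
force: [-5.9, -4.9, -0.6]
grip_width: 0.0296
grasp_force: 49.9
fix x,y mm 5.84 -0.5 z 56.83 yawerr -0.03266079967722568 Fx,Fy,Fz -6.832464234871485 -3.523259653140701 -0.593863624986203 grip 49.9295964371413 T [-0.85030014  1.10792219  0.07748094] [-179.92577861   -0.18129173 -167.72380849] 12.725
```

View pics/f1.png

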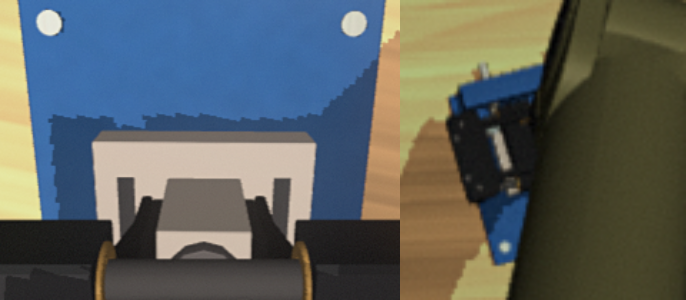

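In the wrist view the bracket sits square on the bed (foot corners at left-crop (93,140) and (316,142)), with the bed's screws at (48,22) and (353,23). The top view is blocked by the arm. I'll measure the foot relative to the bed from the wrist picture.

```bash
cat > foot.py <<'E'
from h import *
from scipy.optimize import least_squares
def foot():
    i=np.load("f_wrist.npy",allow_pickle=True).item(); im=cv2.imread("pics/f_wrist.png").astype(float)
    im=cv2.GaussianBlur(im,(0,0),.7); B=im[:,:,0]-im[:,:,2]; G=im.sum(2)
    sc=.7
    def to(p): return np.array([110+p[0]*sc,90+p[1]*sc])
    def edge(p,q,ch,n=15,w=6):  # strongest gradient across the line p-q (crop px), subpixel
        p,q=to(p),to(q); t=(q-p)/np.linalg.norm(q-p); nn=np.array([-t[1],t[0]]); out=[]
        u=np.arange(-w,w+.01,.25)
        for a in np.linspace(.05,.95,n):
            m=p+a*(q-p); s=(m+u[:,None]*nn).astype(np.float32)
            v=cv2.remap(ch.astype(np.float32),s[:,0].copy(),s[:,1].copy(),1).ravel(); g=abs(np.gradient(v)); k=np.argmax(g); out.append(m+u[k]*nn)
        return np.array(out)
    z=.028
    E=dict(bl=edge((22,30),(40,205),B),br=edge((383,45),(365,205),B),fx=edge((95,142),(314,143),G,w=4),fl=edge((93,145),(97,215),G,w=4),fr=edge((316,147),(314,215),G,w=4))
    U={k:unproj(i,v,.01 if k[0]=='b' else z)[:,:2] for k,v in E.items()}
    a0=.21483
    def fit(p,L):
        c,s=np.cos(p[2]),np.sin(p[2]); r=[]
        for k,ax,off in L:
            d=U[k]-p[:2]; r.append((d@[c,s] if ax==0 else d@[-s,c])-off)
        return np.concatenate(r)
    fo=least_squares(fit,[.52,-.14,a0],args=([('fx',0,-.03),('fl',1,-.045),('fr',1,.045)],),loss="soft_l1",f_scale=.0005)
    c,s=np.cos(a0),np.sin(a0); d=fo.x[:2]-[.51751,-.14036]
    print("foot in fixture mm",d@[c,s]*1e3,d@[-s,c]*1e3,"yaw rel",np.degrees(fo.x[2]-a0),"rms mm",np.sqrt(np.mean(fo.fun**2))*1e3)
    print("bed y edges mm",[( (U[k]-[.51751,-.14036])@[-s,c]*1e3).mean().round(2) for k in('bl','br')],"foot y edges",[( (U[k]-[.51751,-.14036])@[-s,c]*1e3).mean().round(2) for k in('fl','fr')])
foot()
E
python3 foot.py
```

```text
foot in fixture mm 5.388622835770023 0.012928095221868344 yaw rel -0.4272099535143315 rms mm 0.28145004662799644
bed y edges mm [np.float64(-75.04), np.float64(72.9)] foot y edges [np.float64(-44.62), np.float64(44.85)]
```

The foot is at x=5.4 mm, centred, with a yaw error of -0.4°. The force fits too: 6.8 N less about 2 N of friction. I'll advance the remaining 3.5 mm.

```bash
python3 -m pendant '[{"tx":-0.035,"ty":0,"tz":0,"spin":-0.05,"claw":1},{"tx":-0.035,"ty":0,"tz":0,"spin":-0.05,"claw":1},{"tx":0,"ty":0,"tz":0,"spin":0,"claw":1},{"tx":0,"ty":0,"tz":0,"spin":0,"claw":1}]'; python3 st.py
python3 - <<'E'
from h import *
np.save("f_wrist.npy",cams.camera_info("wrist"),allow_pickle=True); cv2.imwrite("pics/f_wrist.png",cams.read_camera("wrist")[:,:,::-1])
E
python3 foot.py
python3 - <<'E'
from h import *
im=cams.read_camera("scene")[:,:,::-1]; cv2.imwrite("pics/f_scene.png",im)
a=cv2.imread("pics/f_wrist.png")[90:300,110:390]
cv2.imwrite("pics/f2.png",np.hstack([cv2.resize(a,(400,300)),cv2.resize(im[165:255,150:270],(400,300),interpolation=cv2.INTER_CUBIC)]))
E
```

```text
time_s: 13.32
tool_pos: [0.5251, -0.1393, 0.0569]
tool_rot: [-180.0, -0.4, -167.4]
force: [-9.0, -3.2, 4.3]
grip_width: 0.0298
grasp_force: 49.9
fix x,y mm 7.66 -0.6 z 56.91 yawerr 0.3069546730761967 Fx,Fy,Fz -9.513880046538231 -1.215463683997842 4.348824839607637 grip 49.9433006811887 T [-0.97931676  2.17593361 -0.05902178] [-179.99009454   -0.35520215 -167.38419301] 13.325
foot in fixture mm 7.1003696042283675 -0.08751031213966826 yaw rel -0.2403262059531515 rms mm 0.24995475457444724
bed y edges mm [np.float64(-75.07), np.float64(72.83)] foot y edges [np.float64(-44.78), np.float64(44.73)]
```

View pics/f2.png

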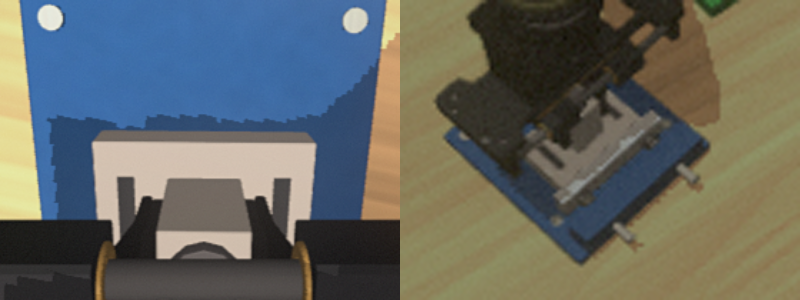

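The right-hand scene crop shows the foot flush along the bar, from (555,195) to (660,120), and centred. The foot is at 7.1 mm, so I need about 1.9 mm more.

```bash
python3 -m pendant '[{"tx":-0.03,"ty":0,"tz":-0.007,"spin":-0.03,"claw":1},{"tx":-0.02,"ty":0,"tz":0,"spin":0,"claw":1},{"tx":0,"ty":0,"tz":0,"spin":0,"claw":1},{"tx":0,"ty":0,"tz":0,"spin":0,"claw":1}]'; python3 st.py
python3 - <<'E'
from h import *
np.save("f_wrist.npy",cams.camera_info("wrist"),allow_pickle=True); cv2.imwrite("pics/f_wrist.png",cams.read_camera("wrist")[:,:,::-1])
E
python3 foot.py;python3 st.py
```

```text
time_s: 13.92
tool_pos: [0.5267, -0.139, 0.057]
tool_rot: [180.0, -0.4, -167.3]
force: [-11.4, -4.9, 5.4]
grip_width: 0.0299
grasp_force: 50.0
fix x,y mm 9.28 -0.63 z 57.0 yawerr 0.38935562034875737 Fx,Fy,Fz -12.187136783001185 -2.382191107648547 5.367043784082463 grip 49.95746481232345 T [-1.07299778  2.50769015 -0.08988108] [ 179.98473347   -0.44873707 -167.30179207] 13.925
foot in fixture mm 8.632673452167161 -0.11962179222904541 yaw rel -0.09286283896997942 rms mm 0.26050287673404315
bed y edges mm [np.float64(-75.07), np.float64(72.83)] foot y edges [np.float64(-44.86), np.float64(44.67)]
fix x,y mm 9.23 -0.65 z 56.96 yawerr 0.3893095333293868 Fx,Fy,Fz -11.250799989186515 -1.4162123828028674 4.149883623344704 grip 49.95718348771334 T [-1.09079079  2.46764669 -0.14095237] [ 179.98624252   -0.45418387 -167.30183815] 13.975
```

The foot is at 8.6 mm, centred within 0.2 mm and square within 0.1°. About 4 N of the 11–12 N is friction, which tilts the hand by 0.45°. I'll nudge forward a little and ease back to relax that.

```bash
python3 -m pendant '[{"tx":-0.024,"ty":0,"tz":0,"spin":0,"claw":1},{"tx":0,"ty":0,"tz":0,"spin":0,"claw":1},{"tx":0.02,"ty":0,"tz":0,"spin":0,"claw":1},{"tx":0,"ty":0,"tz":0,"spin":0,"claw":1},{"tx":0,"ty":0,"tz":0,"spin":0,"claw":1},{"tx":0,"ty":0,"tz":0,"spin":0,"claw":1}]'; python3 st.py
python3 - <<'E'
from h import *
np.save("f_wrist.npy",cams.camera_info("wrist"),allow_pickle=True); cv2.imwrite("pics/f_wrist.png",cams.read_camera("wrist")[:,:,::-1])
E
python3 foot.py;python3 st.py
```

```text
time_s: 14.72
tool_pos: [0.5275, -0.1388, 0.057]
tool_rot: [-180.0, -0.4, -167.3]
force: [-9.3, -4.9, 2.4]
grip_width: 0.0299
grasp_force: 50.0
fix x,y mm 10.05 -0.64 z 56.95 yawerr 0.39314788697543257 Fx,Fy,Fz -10.090276465939363 -2.791592175275768 2.4046773356964013 grip 49.95819490402937 T [-1.02700958  2.13890698 -0.15502163] [-179.99496958   -0.38169065 -167.2979998 ] 14.725
foot in fixture mm 9.425016261664656 -0.09370035909904172 yaw rel -0.13156832374588842 rms mm 0.2584036612922432
bed y edges mm [np.float64(-75.12), np.float64(72.79)] foot y edges [np.float64(-44.8), np.float64(44.68)]
fix x,y mm 10.03 -0.65 z 56.95 yawerr 0.395292192870377 Fx,Fy,Fz -10.30235817154763 -2.659477608984324 3.1182058970913644 grip 49.95818498544395 T [-1.00022633  2.12212883 -0.12997989] [-179.9926052    -0.38348174 -167.29585549] 14.775
```

```bash
python3 -m pendant '[{"tx":0.025,"ty":0,"tz":0,"spin":0,"claw":1},{"tx":0,"ty":0,"tz":0,"spin":0,"claw":1},{"tx":0,"ty":0,"tz":0,"spin":0,"claw":1},{"tx":0,"ty":0,"tz":0,"spin":0,"claw":1},{"tx":0,"ty":0,"tz":0,"spin":0,"claw":1},{"tx":0,"ty":0,"tz":0,"spin":0,"claw":1}]'
python3 - <<'E'
from h import *
np.save("f_wrist.npy",cams.camera_info("wrist"),allow_pickle=True); cv2.imwrite("pics/f_wrist.png",cams.read_camera("wrist")[:,:,::-1])
E
python3 foot.py;python3 st.py
```

```text
time_s: 15.52
tool_pos: [0.5273, -0.1389, 0.0569]
tool_rot: [-180.0, -0.3, -167.3]
force: [-6.2, -3.5, -0.3]
grip_width: 0.0295
grasp_force: 50.0
foot in fixture mm 9.350975445383224 -0.15756371369151673 yaw rel -0.13013602285874043 rms mm 0.266686933777301
bed y edges mm [np.float64(-75.1), np.float64(72.79)] foot y edges [np.float64(-44.88), np.float64(44.65)]
fix x,y mm 9.85 -0.65 z 56.88 yawerr 0.4023457809126594 Fx,Fy,Fz -6.958502585154173 -3.995830892628087 -0.8638457850426737 grip 49.96186763048172 T [-0.93091241  1.46420916 -0.15642829] [-179.95514864   -0.26549948 -167.28880191] 15.575
```

It is steady at 7.0 N, bar about 9.3 mm in, flat, centred and square, with the grip held.

```bash
python3 -c "
from cell import env
print(env.sign_off())"
```

```text
the job is handed in; nothing more can be done
None
```

I pressed the cap fully home, then set the bracket on the bed and handed in at 15.6 s with it still gripped and pushing the sprung bar about 9.3 mm in at 7 N; it measured centred within about 1 mm, square within about 0.2° and level to about 0.3°, and I did not touch the bottle, core or screwdriver.

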